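Clear support scraps off a print bed

ROBOT

A 7-joint arm with a two-finger parallel gripper is mounted at the origin on the work surface. World frame = base frame: x ahead of the robot, y to its left, z up, the work surface at z = 0. Lengths are in m, angles in rad, forces in N, time in s.
With the tool pointing down it reaches from about 0.425 to 0.825 m from the base axis. Payload 3.6 kg.
Tool frame: the origin (TCP) lies where the fingers leave the gripper's body, on its centre line; the fingertips stand 73 mm ahead of it and the grasp point (between the pads) lies 54 mm ahead of it; z points along the fingers, y is the line along which they close (so a half turn about z gives the same grasp; the last joint's range is limited). The gripper opens to 85 mm and grips with 20 to 120 N. Pads are 22 mm wide; open, the fingers measure 114 mm over their backs; the gripper's body (76 mm by 85 mm) begins 54 mm behind the grasp point. The pads swing forward as they close: fully open they stand 13 mm farther back than shut.
Start: joints at [-1.278, 0.615, -0.013, 1.423, 0.008, 1.103, -0.04], TCP at [0.204, 0.617, 0.304] pointing down, gripper open.
Joint ranges: [-3.12, 3.12], [-0.3, 2.06], [-1.34, 1.32], [0.26, 2.42], [-1.36, 4.5], [0.01, 1.98], [-2.84, 2.84]. Speed limits (rad/s): [2.79, 2.79, 3.14, 3.14, 3.14, 3.14, 3.14].

INTERFACE

Orientations are given as a unit quaternion [x, y, z, w].
In Python, from station import arm, snapshot, camera_info, ticket gives the robot as it stands. Calls block until the motion is done:
- arm.movep(position, orientation): joint-space move of the TCP to a pose.
- arm.line_to(position, velocity=0.15, ori=None): straight line of the TCP; ori=None keeps the orientation; velocity is the mean speed in m/s.
- arm.move_j(angles): joint-space move.
- arm.move_gripper(opening, effort=None): opening from 0.0 (shut) to 1.0 (fully open); effort is the grip in N (None keeps the last); returns when the fingers have stopped.
- arm.pause(seconds).
- arm.ik(position, orientation): joint angles nearest the present ones, or None.
- snapshot(name): name is "scene" or "top"; returns the picture (400x640x3 uint8, blue, green, red); there is no depth.
- camera_info(name): a dict with "fx", "fy", "cx", "cy" (pixels), "R" (3x3) and "t" (3): a world point X has camera coordinates R X + t. Camera axes: x right, y down, z forward; pixel columns grow to the right and rows downward; lengths in m; the calibration is good to about 2 mm. A picture is of the moment at which its call begins. camera_info takes no time and is no camera call.
A pose or a line that the arm cannot do raises arm.MotionError and nothing moves.
- ticket.finish_job(): hands the job in; it is judged then, once.
Readings, each from a call of its own:
- arm.read_time(): time.
- arm.read_joint_positions(): joint angles.
- arm.read_dq(): joint speeds.
- arm.read_effort(): joint torques, N m.
- arm.read_tool_pos(): TCP position.
- arm.read_eef_rot(): TCP orientation.
- arm.read_ft_force(): force on the tool from outside, world axes, zero at the start.
- arm.read_wrist_torque(): the same for the moment, N m.
- arm.read_opening(): opening from 0.0 (shut) to 1.0 (fully open).
- arm.read_finger_force(): force on a finger pad.
Only numpy, scipy, OpenCV 4.12 (cv2) and the standard library are available. Lean on these libraries where they do the work, as an engineer would, in place of code of your own. Each camera call takes 0.05 s, during which the arm holds its last target. There are 200 camera calls.

TASK

Clear the print bed: with the fingers closed, sweep the three small waffle-patterned support scraps across the plate and over its edge so that they drop into the catch tray beside it. Only push them, do not pick them up or carry them, and leave the finished prints on the plate (gear, toothed rack, bracket) and the other things on the bench where they are.

Things in the scene. Friction and masses are not known exactly. Their poses are not given: they have to be found in the camera images.
- bed: Fixed print bed: grey base with a dark flat build plate on top, 284 mm along its x and 250 mm along its y. Origin at the centre of the underside, on the bench; the plate's top is 50 mm above it. The plate's edges at y = +125 mm and -125 mm overhang the base by 30 mm. No raised rim anywhere.
- tray: Fixed grey open tray, 260 mm along x, 110 along y, 34 high, walls and floor 4 mm. Origin at its underside's centre, 160 mm from the bed's centre along the bed's +y or -y (it varies), axes parallel to the bed's. Its near wall is tucked 20 mm under the plate's lip: what is pushed over that edge (except the last 15 mm at either end) drops in.
- panel: Fixed black printer control panel, 170 mm along x, 55 mm along y, 60 mm high with a 10 mm high knob on top. Origin at the centre of its underside; stands 160 mm from the bed's centre on the other side from the tray.
- scrap1: White waffle-patterned block of broken-off support, loose on the plate, 30 mm along its x, 22 mm along its y, 16 mm high, 11 to 20 g, slides easily. Origin in the block's middle, 8 mm above its underside; z up, x within 0.4 rad of the bed's x. The three scraps and the gear lie in four lanes, in any order, one in each; lanes are 52 mm apart along the bed's x.
- scrap2: White waffle-patterned block of broken-off support, loose on the plate, 30 mm along its x, 22 mm along its y, 16 mm high, 11 to 20 g, slides easily. Origin in the block's middle, 8 mm above its underside; z up, x within 0.4 rad of the bed's x. The three scraps and the gear lie in four lanes, in any order, one in each; lanes are 52 mm apart along the bed's x.
- scrap3: White waffle-patterned block of broken-off support, loose on the plate, 30 mm along its x, 22 mm along its y, 16 mm high, 11 to 20 g, slides easily. Origin in the block's middle, 8 mm above its underside; z up, x within 0.4 rad of the bed's x. The three scraps and the gear lie in four lanes, in any order, one in each; lanes are 52 mm apart along the bed's x.
- gear: Finished print to be left alone: white toothed gear lying flat in one of the four lanes among the scraps, 40 mm in diameter, 12 mm thick with a round hub 16 mm high in all. Origin on its axis, 8 mm above its underside. Loose.
- rack: Finished print to be left alone: white toothed rack bar, 170 mm along its y, 16 mm wide, 21 mm high, lying teeth up on the plate about 121 mm from the bed's centre towards bed +x, roughly parallel to the bed's y. Origin at the centre of its underside. Loose.
- bracket: Finished print to be left alone: white L bracket, foot 22 x 40 mm, upright flange 35 mm high, on the plate about 122 mm from the bed's centre towards bed -x. Origin at the centre of the foot's underside. Loose.
- glue: Glue jar, 28 mm in diameter, 95 mm high, upright on the bench beyond the bed. Origin at the centre of its underside. Leave alone.
- scraper: Scraper with a flat blade, 200 mm long, lying on the bench beyond the bed. Origin under it. Leave alone.
- spool: Filament spool lying flat on the bench to the left, 190 mm in diameter, 60 mm high. Origin at the centre of its underside. Leave alone.
- caliper: Caliper, 200 mm long, lying flat on the bench to the right of the bed. Origin under its beam's middle. Leave alone.

How it is judged:
By the outcome, as a careful person would: the job done as asked, in the order asked, and still so for the second after the job is handed in, with the robot touching nothing.
It also fails if it takes over 53 s, if anything falls off the work surface, if the arm or the gripper's body presses on something with over 40 N, if the wrist force passes 120 N, or if a joint passes its speed limit or range.

## Working session

There is one attempt and no reset: what is moved stays moved. The work goes in short steps, each a Python script; the robot and the scene stay as the last script left them, time stands still between calls to the robot, and variables do not carry over. Pictures are saved under pics/ and viewed, at most 10 in all, crops included, and the job is handed in when it is done.

```bash
mkdir -p pics; python3 - <<'E'
from station import arm, snapshot, camera_info
import cv2
for n in ("top","scene"):
    cv2.imwrite(f"pics/{n}0.png",snapshot(n)); c=camera_info(n); print(n,c)
print(arm.read_time(),arm.read_eef_rot())
E
```

```text
top {'fx': 428.5138232237921, 'fy': 428.5138232237921, 'cx': 316.60393650217327, 'cy': 197.57835960741957, 'R': array([[-0.02918199, -0.99954669,  0.00740463],
       [-0.99707726,  0.02858504, -0.07085077],
       [ 0.07060699, -0.00945056, -0.99745944]]), 't': array([0.06132295, 0.60640897, 1.10012956])}
scene {'fx': 449.31360005648804, 'fy': 449.31360005648804, 'cx': 326.4244762652219, 'cy': 197.41459302436294, 'R': array([[-0.2248898 ,  0.97435251,  0.00785941],
       [ 0.79440553,  0.18801506, -0.57755536],
       [-0.5642202 , -0.12364275, -0.81631369]]), 't': array([ 0.08147916, -0.4562687 ,  1.83997291])}
0.1 [ 1.59185377e-01  9.87248069e-01 -1.11399867e-03 -1.57001352e-04]
```

View pics/top0.png

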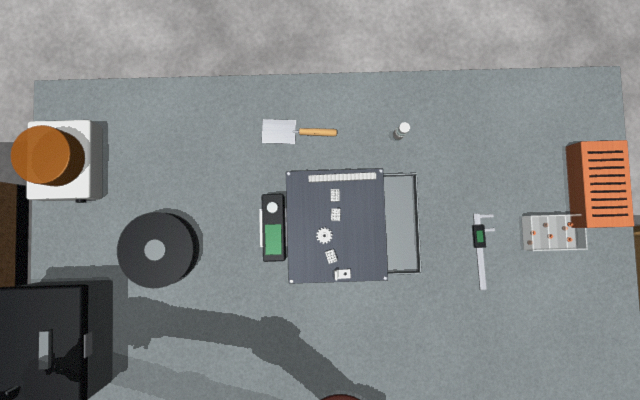

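View pics/scene0.png

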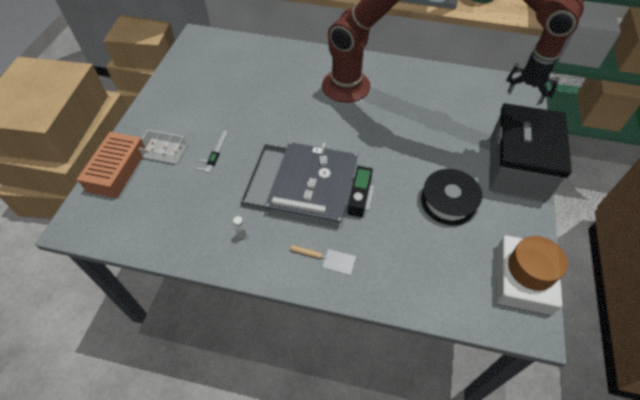

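The top view shows the bed at about (337,226) px, with the tray on the right (world -y) and the panel on the left. The scraps are at about (335,195), (336,214) and (331,257), the gear at (324,236), the rack at the far end and the bracket at the near end. Next I'll rectify the picture onto the plane of the scraps' tops.

```bash
cat > h.py <<'E'
import numpy as np, cv2
from station import arm, snapshot, camera_info, ticket
def proj(P,n="top"):
    c=camera_info(n); q=np.atleast_2d(P)@c["R"].T+c["t"]
    return np.c_[c["fx"]*q[:,0]/q[:,2]+c["cx"], c["fy"]*q[:,1]/q[:,2]+c["cy"]]
def back(uv,z,n="top"):
    c=camera_info(n); uv=np.atleast_2d(uv)
    d=np.c_[(uv[:,0]-c["cx"])/c["fx"],(uv[:,1]-c["cy"])/c["fy"],np.ones(len(uv))]@c["R"]
    o=-c["R"].T@c["t"]; return o+d*((z-o[2])/d[:,2])[:,None]
X0,X1,Y0,Y1,S=0.36,0.72,-0.26,0.14,1500  # rectified: rows down = -x, cols right = -y
def rect(img,z):
    w=np.array([[X1,Y1,z],[X1,Y0,z],[X0,Y0,z],[X0,Y1,z]])
    d=np.float32([[0,0],[(Y1-Y0)*S,0],[(Y1-Y0)*S,(X1-X0)*S],[0,(X1-X0)*S]])
    return cv2.warpPerspective(img,cv2.getPerspectiveTransform(np.float32(proj(w)),d),(int((Y1-Y0)*S),int((X1-X0)*S)),flags=cv2.INTER_CUBIC)
E
python3 - <<'E'
from h import *
im=snapshot("top"); print(back([[337,226]],.05))
r=rect(im,.066); cv2.imwrite("pics/rect0.png",r)
g=cv2.cvtColor(cv2.GaussianBlur(r,(0,0),4),cv2.COLOR_BGR2GRAY)
for c in cv2.findContours((g>130).astype(np.uint8),cv2.RETR_EXTERNAL,cv2.CHAIN_APPROX_NONE)[0]:
    if cv2.contourArea(c)<300: continue
    (u,v),(w,h),a=cv2.minAreaRect(c); print("xy",np.round([X1-v/S,Y1-u/S],4),"size mm",np.round([w/S*1e3,h/S*1e3],1),round(a,1))
# plate corners
corn=back([[289,171],[382,169],[386,280],[290,282]],.05); print(np.round(corn,4))
E
```

```text
[[ 0.53210625 -0.00561735  0.05      ]]
xy [0.4572 0.0138] size mm [34.6 25.4] 72.5
xy [0.5097 0.0291] size mm [42. 41.] 41.2
xy [ 0.5616 -0.0009] size mm [26.5 34.3] 3.8
xy [ 0.6103 -0.0017] size mm [34. 26.] 90.0
xy [ 0.5363 -0.1615] size mm [232.6  72. ] 89.6
xy [ 0.6557 -0.021 ] size mm [ 20.3 174.1] 89.0
xy [ 0.5403 -0.0597] size mm [359.3 399.3] 90.0
[[ 0.6761  0.1127  0.05  ]
 [ 0.6745 -0.1258  0.05  ]
 [ 0.3929 -0.1246  0.05  ]
 [ 0.3952  0.1171  0.05  ]]
```

View pics/rect0.png

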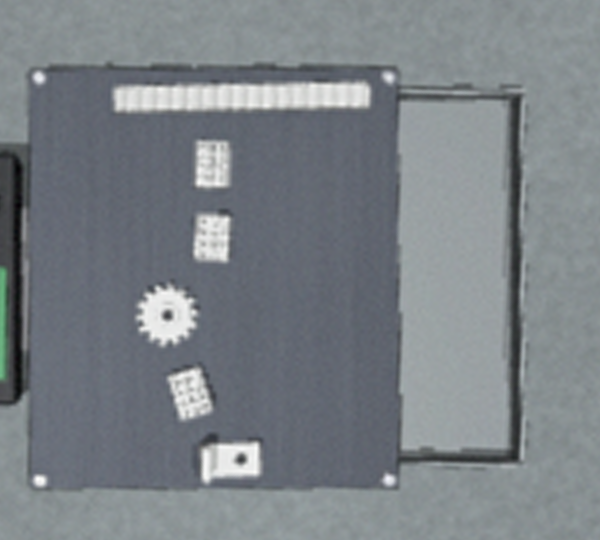

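The rectified view shows:

| Item | x (m) | y (m) |
|---|---|---|
| Scrap | 0.457 | 0.014 |
| Scrap | 0.562 | -0.001 |
| Scrap | 0.610 | -0.002 |
| Gear | 0.510 | 0.029 |
| Plate edge, tray side | – | about -0.127 |

The bed's yaw is about 0. I'll push each scrap straight along -y, with the wide side of the closed fingers facing it.

```bash
cat >> h.py <<'E'
Q=None
def pickq():
    c=[]
    for q in ([2**-.5,2**-.5,0,0],[2**-.5,-2**-.5,0,0]):
        j=[arm.ik([x,y,z],q) for x,y,z in [(.457,.06,.3),(.457,.06,.128),(.457,-.126,.128),(.61,.05,.128),(.61,-.126,.128)]]
        if all(k is not None for k in j): c.append((max(np.abs(k[6]) for k in j),q))
    return min(c)[1]
def sweep(x,ys,yend=-.127,z=.128,first=False):
    q=pickq()
    arm.movep([x,ys,.30 if first else .19],q)
    arm.line_to([x,ys,z+.01],.15); arm.line_to([x,ys,z],.04); print("down",np.round(arm.read_ft_force(),2))
    arm.line_to([x,-.07,z],.08); arm.line_to([x,yend,z],.05)
    print("end",np.round(arm.read_ft_force(),2),np.round(arm.read_tool_pos(),4))
    arm.pause(.2); arm.line_to([x,yend,.19],.15); print("t",arm.read_time())
E
python3 - <<'E'
from h import *
print(pickq()); arm.move_gripper(0.0)
sweep(.4572,.056,first=True)
im=snapshot("top"); cv2.imwrite("pics/r1.png",rect(im,.066))
E
```

```text
[0.7071067811865476, 0.7071067811865476, 0, 0]
down [-0.31  0.3  -0.36]
end [-0.24  0.61 -0.01] [ 0.4572 -0.1265  0.128 ]
t 8.5333
```

View pics/r1.png

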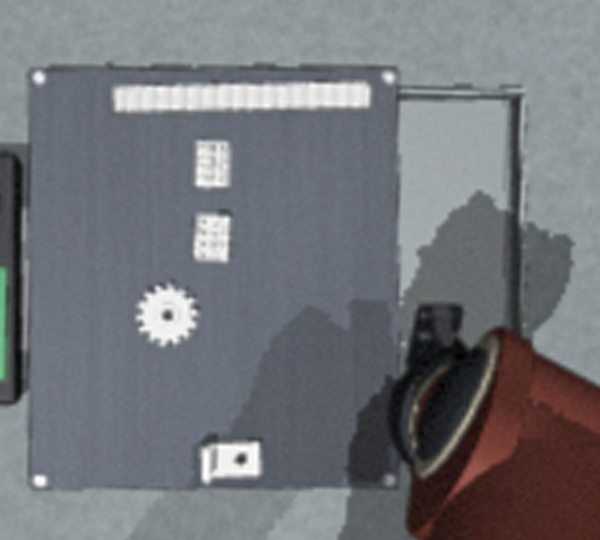

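Scrap 1 has left its lane (it was near (190,393)), and the gear, bracket and the other two scraps haven't moved. I'll sweep the other two now.

```bash
python3 - <<'E'
from h import *
sweep(.5616,.038)
sweep(.6105,.038)
arm.movep([.5,.3,.3],pickq())
im=snapshot("top"); cv2.imwrite("pics/r2.png",rect(im,.05)); print(arm.read_time())
E
```

```text
down [-0.11 -0.12 -0.25]
end [ 1.11  0.26 -0.58] [ 0.5617 -0.1264  0.128 ]
t 13.8417
down [0.91 0.32 0.48]
end [-0.05 -0.08  0.34] [ 0.6106 -0.1263  0.1279]
t 19.025
20.7417
```

View pics/r2.png

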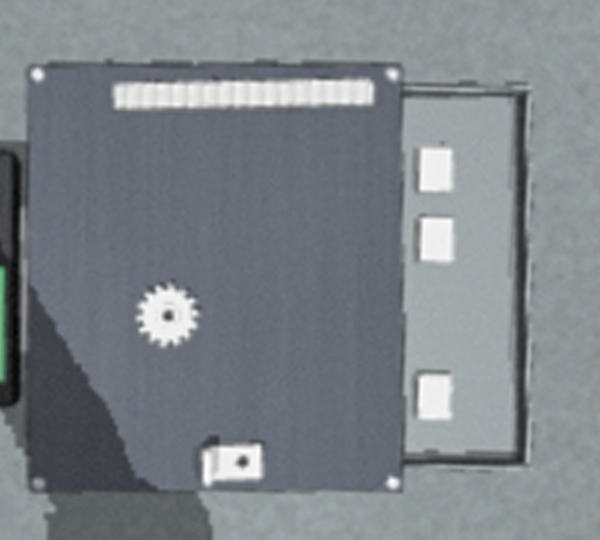

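All three scraps lie in the tray, at about (435,170), (436,239) and (435,395). The gear, rack and bracket are where they were.

```bash
python3 -c "
from station import ticket
print(ticket.finish_job())"
```

```text
the job is handed in; nothing more can be done
None
```

All three scraps were pushed off the plate into the catch tray, the gear, rack and bracket stayed where they were, and the job was handed in with the robot clock at about 21 s.

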